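# Clear the scanner and pack the shelf tray

## Task

A hand scanner has been left lying across the cardboard shelf tray: first put it back, lying flat on the middle of the black rubber mat. Then pack the tall rectangular tub and the large glass jar into the tray next to the tub that is already in it, sliding that one up to the end if you need the room, so that all three stand upright on the tray's floor; it is a snug fit. Set things down rather than dropping them, keep the packed tub in the tray, and leave the other things on the bench where they are.

Things in the scene. Friction and masses are not known exactly. Their poses are not given: they have to be found in the camera images.
- tray: Open brown cardboard tray, fixed to the bench: outside 76 (x) x 162 (y) x 36 high, walls and floor 4 thick, so inside 68 x 154 x 32 deep. Origin at the centre of its underside on the bench; y along its length, z up. The packed tub stands near its +y end, the rest of it is free. The three items need 146 of the 154 mm in a row along y, each tub with its 60 mm side across the tray (along x).
- packed_tub: Rectangular pale plastic tub with a white lid, 60 (x) x 48 (y) x 70 high, loose, about 0.14 kg, standing in the tray near its +y end with its 60 mm side across the tray, up to about 15 mm short of the end wall; it slides easily along the tray. Origin at the centre of its underside, z up.
- tall_tub: Rectangular pale plastic tub with a white lid, straight sides, 60 (x) x 44 (y) x 76 high, loose, about 0.13 kg, standing on the bench to the left or right of the tray. Origin at the centre of its underside, z up.
- jar: Straight-sided round glass jar with a metal lid, 54 in diameter, 76 high, loose, about 0.18 kg, standing on the bench on the other side of the tray from the tall tub. Origin at the centre of its underside, z up.
- scanner: Grey plastic hand scanner, loose, about 0.16 kg, with a flat underside, lying across the two long walls of the tray (underside 36 above the bench). Handle 30 wide (y) and 36 high from x = -90 to x = 30; head 54 wide, 44 high from x = 30 to x = 65. Origin on the underside at the middle of its width, within 5 mm of the balance point; x points along the handle to the head, z up.
- mat: Flat black ribbed rubber mat, fixed to the bench, 110 (x) x 180 (y) x 6 thick, beyond and to the left or right of the tray. Origin at the centre of its underside; its flat top is 6 above.
- clipboard: Brown clipboard with a sheet of paper and a metal clip, 110 x 180 x 5, clip up to 14 high, fixed to the bench, on the other side from the mat. Not part of the job. Origin at the centre of its underside.
- wide_tub: Bystander: low wide lidded tub 85 x 110 x 45 high, loose, beyond the tray. Origin at the centre of its underside.
- small_jar: Bystander: small glass jar, 39 in diameter, 44 high, loose, on the robot's side of the tray. Origin at the centre of its underside.
- stapler: Bystander: stapler 30 x 125 x 40 high, loose, beyond the tray. Origin at the centre of its underside.
- tape_roll: Bystander: roll of clear tape, 90 in diameter, 48 high, loose, on the robot's side of the tray. Origin at the centre of its underside.
- pen_cup: Bystander: dark steel cup with pens, 72 in diameter, 90 high, pens to 144, loose, at the left of the bench. Origin at the centre of its underside.
- tin: Bystander: low round tin, 78 in diameter, 40 high, loose, at the right of the bench. Origin at the centre of its underside.
Mind the look-alikes: they are no part of the job. What is shaped like the jar but orange or purple is not meant.

How it is judged (in metres and radians):
On the way, in this order (a step that is already met when the one before it is completed fails the run):
1. the scanner lies flat on the mat, released (x of scanner in the frame of mat between -0.04 and 0.04 m and y of scanner in the frame of mat between -0.06 and 0.06 m and z of scanner in the frame of mat between 0.003 and 0.01 m and angle between scanner's own z axis and vertical below 0.08 rad and linear speed of scanner below 0.02 m/s and contact force between the fingers and scanner below 0.05 N), for 0.2 s.
2. the tall tub or the jar stands on the tray's floor, released (((x of tall_tub in the frame of tray between -0.012 and 0.012 m and y of tall_tub in the frame of tray between -0.06 and 0.06 m and z of tall_tub in the frame of tray between 0.001 and 0.009 m and angle between tall_tub's own z axis and vertical below 0.1 rad and linear speed of tall_tub below 0.02 m/s and contact force between the fingers and tall_tub below 0.05 N) or (x of jar in the frame of tray between -0.012 and 0.012 m and y of jar in the frame of tray between -0.06 and 0.06 m and z of jar in the frame of tray between 0.001 and 0.009 m and angle between jar's own z axis and vertical below 0.1 rad and linear speed of jar below 0.02 m/s and contact force between the fingers and jar below 0.05 N))), for 0.2 s.
At the end, for the whole second after the job is handed in: Scanner flat (0.08 rad) on the mat, its origin within 40 mm (x) and 60 mm (y) of the mat's centre; tall tub, jar and packed tub upright (0.1 rad) on the tray's floor (undersides under 5 mm above it), between its walls; all released, at rest (all of step 1 and x of tall_tub in the frame of tray between -0.012 and 0.012 m and y of tall_tub in the frame of tray between -0.06 and 0.06 m and z of tall_tub in the frame of tray between 0.001 and 0.009 m and angle between each of tall_tub, jar, packed_tub's own z axis and vertical below 0.1 rad and linear speed of each of tall_tub, jar, packed_tub below 0.02 m/s and contact force between the fingers and tall_tub below 0.05 N and x of jar in the frame of tray between -0.012 and 0.012 m and y of jar in the frame of tray between -0.06 and 0.06 m and z of jar in the frame of tray between 0.001 and 0.009 m and contact force between the fingers and jar below 0.05 N and x of packed_tub in the frame of tray between -0.012 and 0.012 m and y of packed_tub in the frame of tray between -0.06 and 0.06 m and z of packed_tub in the frame of tray between 0.001 and 0.009 m and contact force between the fingers and packed_tub below 0.05 N); the robot touches nothing.
It fails at once if the scanner, tall tub or jar is dropped (falls freely by more than about 25 mm) ((linear speed of scanner above 0.7 m/s and contact force between the fingers and scanner below 0.01 N) or (linear speed of tall_tub above 0.7 m/s and contact force between the fingers and tall_tub below 0.01 N) or (linear speed of jar above 0.7 m/s and contact force between the fingers and jar below 0.01 N)).
It fails at once if the packed tub is tipped over or taken out of the tray (angle between packed_tub's own z axis and vertical above 0.5 rad or z of packed_tub in the frame of tray above 0.04 m).
It fails at once if a bystander on the bench is shifted by more than 30 mm (distance of any of wide_tub, small_jar, stapler, tape_roll, pen_cup, tin from where it was at the start of the episode above 0.03 m).
It also fails if it takes over 72 s, if anything falls off the work surface, if the arm or the gripper's body presses on something with over 40 N, if the wrist force passes 120 N, or if a joint passes its speed limit or range.

## Robot

A 7-joint arm with a two-finger parallel gripper is mounted at the origin on the work surface. World frame = base frame: x ahead of the robot, y to its left, z up, the work surface at z = 0. Lengths are in mm, angles in rad, forces in N, time in s.
With the tool pointing down it reaches from about 425 to 975 mm from the base axis. Payload 16.7 kg.
Tool frame: the origin (TCP) lies at the very end of the fingers, on their centre line; the grasp point (between the pads) lies 19 mm behind it; z points along the fingers, y is the direction in which the jaws open and shut (so a half turn about z gives the same grasp; the last joint's range is limited). The gripper opens to 85 mm and grips with 20 to 120 N. Pads are 22 mm wide; open, the fingers measure 114 mm over their backs; the gripper's body (76 mm by 85 mm) begins 54 mm behind the grasp point. The pads swing forward as they close: fully open they stand 13 mm farther back than shut.
Start: joints at [0.956, 0.426, 0.074, 1.606, -0.034, 1.111, -0.067], TCP at [303.132, -603.065, 231.302] pointing down, gripper open.
Joint ranges: [-2.85, 2.85], [-0.5, 2.14], [-1.23, 1.37], [0.21, 2.46], [-1.02, 4.16], [0.16, 2.05], [-2.73, 2.73]. Speed limits (rad/s): [1.89, 1.89, 2.39, 2.39, 3.01, 3.01, 3.01].

## Interface

Orientations are given as a rotation vector (axis times angle).
In Python, from plant import * gives the robot as it stands.
- The arm moves only by the tool send_rows, never from a script. Its arguments are lists of equal length, an entry for each row: "offset": the shift along the tool's x, y, z in mm, a list of three; "spin": the turn about the tool's z in degrees. A call has 1 to 20 rows; each row shifts and turns the commanded pose from where the row before left it, along the tool's axes as they then stand; what a row does not reach is not made up. A row lasts 1/8 s, in which the tool goes at most 62.5 mm and 10.7 degrees, less where a joint would pass 70% of its speed; a pose out of reach is approached as far as the arm can. A call with a gripper value outside its range is refused whole. "claw" is the finger opening in mm, from 0 to 85.4, set as the call begins (left out, the last holds). The fingers move at their own pace and stop on an object; "force" is the grip in N (left out, the last holds). Time passes only in rows, so rows that do not move let the fingers close. It gives the time, the measured TCP pose, the force and the opening at its end, in the units of the state.
- read_state(): the state, without advancing time (a new reading comes with each control period).
- get_image(name): name is "side" or "top"; returns the picture (420x560x3 uint8, red, green, blue); there is no depth.
- calibration(name): a dict with "intrinsics" (3x3 intrinsics, pixels), "R" (3x3) and "t" (3): a world point X has camera coordinates R X + t. Camera axes: x right, y down, z forward; pixel columns grow to the right and rows downward; lengths in mm; the calibration is good to about 2 mm. A picture is of the moment at which its call begins. calibration takes no time and is no camera call.
- hand_in(): hands the job in, once; it reports no verdict.
The state is a dict: "time": time; "qpos": joint angles; "qvel": joint speeds; "joint_torque": joint torques, N m; "eef_pos": TCP position; "ee_rot": TCP orientation; "contact_force": force on the tool from outside, world axes, zero at the start; "moment": the same for the moment, N m; "width": finger opening in mm.
Only numpy, scipy, OpenCV 4.12 (cv2) and the standard library are available. Lean on these libraries where they do the work, as an engineer would, in place of code of your own. Each camera call takes 0.05 s, during which the arm holds its last target. There are 200 camera calls.

## Working session

There is one attempt and no reset: what is moved stays moved. The work goes in short steps, Python scripts to look and compute and a tool call to move; the robot and the scene stay as the last step left them, time stands still between calls to the robot, and variables do not carry over. Pictures are saved under pics/ and viewed, about 8 in all and at most 12, crops included, and the job is handed in when it is done.

Besides the shell and the picture viewer there is one more tool, called as name([rows], argument=value, ...), one row to a line, values as JSON. send_rows: Moves the arm, as the interface text tells. Its arguments: {"type":"object","properties":{"offset":{"type":"array","items":{"type":"array","items":{"type":"number"}}},"spin":{"type":"array","items":{"type":"number"}},"claw":{"type":"number"},"force":{"type":"number"}},"required":["offset","spin"]}

```bash
mkdir -p pics; ls
python3 - <<'E'
from plant import *
import cv2,numpy as np
s=read_state();print(s['eef_pos'],s['ee_rot'],s['time'],s['width'])
for n in("top","side"):
    im=get_image(n);cv2.imwrite(f'pics/{n}0.png',im[:,:,::-1]);c=calibration(n);print(n,c, -np.array(c['R']).T@np.array(c['t']))
E
```

```text
pics
[ 302.94409945 -602.72965373  230.58738031] [-3.05556825e+00 -7.24699432e-01  6.37524192e-04] 0.0 85.19192774052057
top {'intrinsics': array([[509.8937337 ,   0.        , 272.49629761],
       [  0.        , 509.8937337 , 210.65840809],
       [  0.        ,   0.        ,   1.        ]]), 'R': array([[ 0.02635958, -0.99953531,  0.01530776],
       [-0.9948672 , -0.02772686, -0.09731641],
       [ 0.09769562, -0.01266397, -0.99513576]]), 't': array([ -23.5980622 ,  531.69034438, 1600.66905925])} [ 373.20495961   11.42582847 1644.98645486]
side {'intrinsics': array([[512.11557597,   0.        , 277.11076684],
       [  0.        , 512.11557597, 211.17883558],
       [  0.        ,   0.        ,   1.        ]]), 'R': array([[-0.76820967, -0.64015017, -0.00785195],
       [-0.38411131,  0.47069391, -0.79429575],
       [ 0.51216443, -0.60716966, -0.60748054]]), 't': array([ 408.75738696,  267.37432305, 1264.277506  ])} [-230.80508508  903.4455885   983.60780981]
```

View pics/top0.png

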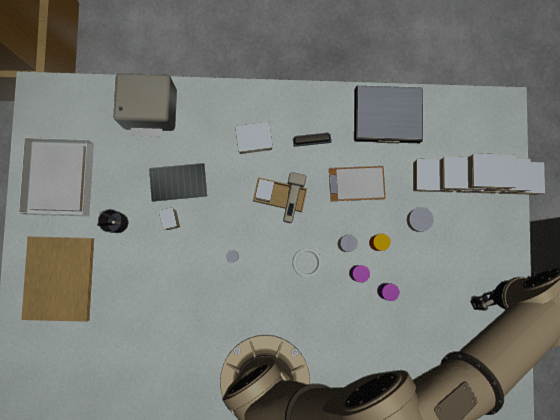

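View pics/side0.png

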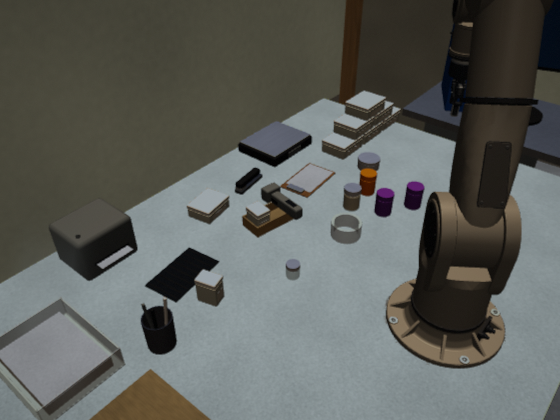

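The top view shows the mat at (178,182), tray at (279,193) with the scanner across it at (295,198), packed tub at (266,190), tall tub at (168,218) and jar at (348,243). Next are enlarged crops for measuring.

Run:
```python
import cv2,numpy as np
a=cv2.imread('pics/top0.png');b=cv2.imread('pics/side0.png')
A=cv2.resize(a[155:255,145:370],None,fx=3.5,fy=3.5,interpolation=cv2.INTER_CUBIC)
B=cv2.resize(b[160:310,140:390],None,fx=3,fy=3,interpolation=cv2.INTER_CUBIC)
cv2.imwrite('pics/c1.png',np.clip(A*1.3,0,255).astype('uint8'));cv2.imwrite('pics/c2.png',np.clip(B*1.6,0,255).astype('uint8'))
```

```text
(no output)
```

View pics/c1.png

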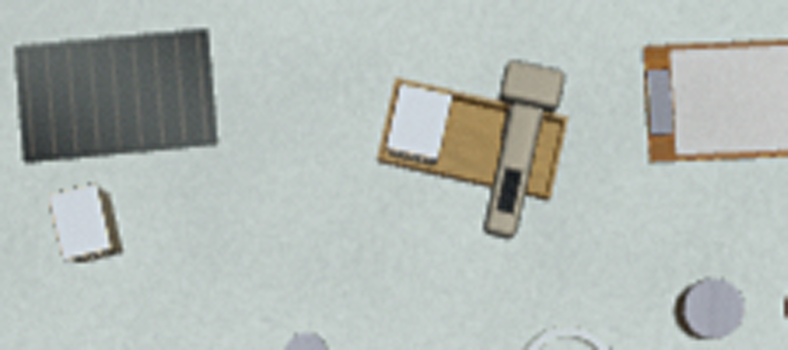

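View pics/c2.png

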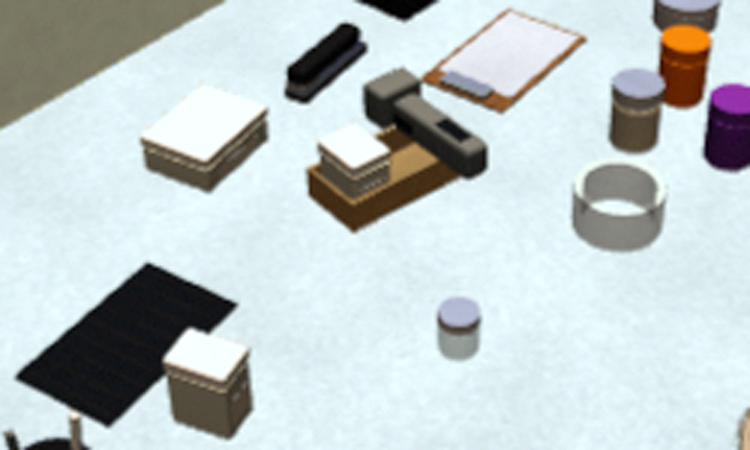

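The crops give usable corners for the mat, tray top, scanner head and handle, and both lids. I'll cast these onto planes at the known heights.

```bash
cat > h.py <<'E'
from plant import *
import cv2,numpy as np
from scipy.spatial.transform import Rotation as Ro
C={n:calibration(n) for n in("top","side")}
def ray(n,px,z):
    c=C[n];R=np.array(c['R']);o=-R.T@np.array(c['t'])
    d=(R.T@np.linalg.inv(c['intrinsics'])@np.c_[np.atleast_2d(px),np.ones(len(np.atleast_2d(px)))].T).T
    return (o+d*((z-o[2])/d[:,2])[:,None])[:,:2]
def proj(n,X):
    c=C[n];p=np.array(c['intrinsics'])@(np.array(c['R'])@np.array(X,float)+np.array(c['t']));return p[:2]/p[2]
def rect(n,m,z):  # rect in world from mask
    k=max(cv2.findContours(m,cv2.RETR_EXTERNAL,cv2.CHAIN_APPROX_NONE)[0],key=cv2.contourArea)
    return cv2.minAreaRect(ray(n,k[:,0].astype(float),z).astype(np.float32))
def plan(tx,ty,tz,yaw):  # total tool-frame shift (old axes) and spin in deg
    s=read_state();R=Ro.from_rotvec(s['ee_rot']);y=np.degrees(np.arctan2(R.as_matrix()[1,0],R.as_matrix()[0,0]))
    d=R.as_matrix().T@(np.array([tx,ty,tz])-s['eef_pos'])
    print('t',round(s['time'],2),'pos',s['eef_pos'].round(1),'yaw',round(y,1),'shift',d.round(1),'spin',round((y-yaw+180)%360-180,1),'w',round(s['width'],1),'q',s['qpos'].round(2),'F',np.round(s['contact_force'],1))
E
python3 - <<'E'
from h import *
o=np.array([145,155]);f=lambda l:(np.array(l)+.5)/3.5-.5+o
for n,l,z in[('mat',[(15,46),(208,29),(217,144),(25,161)],6),('tray',[(397,79),(568,117),(550,198),(378,161)],36),('head',[(507,59),(565,69),(558,110),(500,101)],80),('hend',[(487,233),(516,238)],72),('jar',[(711,308)],76)]:
    w=ray('top',f(l),z);print(n,w.round(1).tolist(),'c',w.mean(0).round(1))
    if len(w)==4: print('  len',[round(float(np.hypot(*(w[i]-w[(i+1)%4]))),1) for i in range(4)],'ang',[round(float(np.degrees(np.arctan2(*(w[(i+1)%4]-w[i])[::-1]))),1) for i in range(4)])
im=cv2.imread('pics/top0.png')
w=(im.min(2)>165)&(im.max(2)<256)
hsv=cv2.cvtColor(im,cv2.COLOR_BGR2HSV)
for n,(x0,y0,x1,y1),z in[('packed',(252,174,278,205),74),('tall',(155,202,182,235),76),('jar',(335,230,362,256),76)]:
    sub=im[y0:y1,x0:x1].astype(int)
    b=sub[...,0]-sub[...,1]>(2 if n!='x' else 0)
    m=np.zeros(im.shape[:2],np.uint8);m[y0:y1,x0:x1]=b*255
    print(n,b.sum(),rect('top',m,z))
print('jar in side',proj('side',[0,0,0])) 
print(im[188,266],im[218,168],im[243,348],im[240,300])
E
```

```text
mat [[662.7, 395.1], [683.9, 217.2], [576.5, 204.7], [555.7, 380.6]] c [619.7 299.4]
  len [179.1, 108.1, 177.1, 107.9] ang [-83.2, -173.3, 96.7, 7.7]
tray [[637.0, 39.8], [606.6, -116.9], [532.0, -102.0], [561.3, 54.8]] c [584.2 -31.1]
  len [159.6, 76.0, 159.6, 77.2] ang [-101.0, 168.7, 79.4, -11.2]
head [[650.6, -58.1], [643.1, -109.9], [606.2, -104.4], [612.8, -52.8]] c [628.2 -81.3]
  len [52.3, 37.3, 52.0, 38.2] ang [-98.2, 171.6, 82.7, -8.0]
hend [[495.8, -44.4], [492.1, -70.1]] c [493.9 -57.3]
jar [[434.7, -243.0]] c [ 434.7 -243. ]
packed 249 ((594.1025390625, 18.614105224609375), (43.865291595458984, 55.0072021484375), 79.25993347167969)
tall 229 ((496.30865478515625, 314.8330078125), (54.89215850830078, 39.476341247558594), 15.12076473236084)
jar 223 ((434.8362121582031, -245.36276245117188), (49.38570022583008, 50.991546630859375), 19.341875076293945)
jar in side [442.68440369 319.48302892]
[170 165 159] [170 164 158] [131 123 120] [153 157 149]
```

send_rows([
  [0,0,0],
  [0,0,0],
  [0,0,0],
  [0,0,0],
  [12.2,-38,6],
  [12.2,-38,6],
  [12.2,-38,6],
  [12.2,-38,6],
  [12.2,-38,6],
  [12.2,-38,6],
  [12.2,-38,6],
  [12.2,-38,6],
  [12.2,-38,6],
  [12.2,-38,6],
  [12.2,-38,6],
  [12.2,-38,6],
  [12.2,-38,6],
  [12.2,-38,6],
  [12.2,-38,6],
  [0,0,0],
], spin=[9.2,9.2,9.2,9.2,0,0,0,0,0,0,0,0,0,0,0,0,0,0,0,0], claw=62)

```text
time: 2.6
eef_pos: [584.1, -70.5, 140.5]
ee_rot: [-3.129, 0.27, 0.002]
contact_force: [0.1, -0.9, -0.2]
width: 62.3
```

Run:
```python
from h import *
plan(582,-73,43,-10)
```

```text
t 2.6 pos [584.1 -70.5 140.5] yaw -9.9 shift [-1.5  2.9 97.5] spin 0.1 w 62.3 q [ 0.04  0.38 -0.04  1.89  0.02  0.87 -1.75] F [ 0.1 -0.9 -0.2]
```

send_rows([
  [-1.5,2.9,16],
  [0,0,20],
  [0,0,20],
  [0,0,20],
  [0,0,14],
  [0,0,7.5],
  [0,0,0],
  [0,0,0],
], spin=[0,0,0,0,0,0,0,0])

```text
time: 3.6
eef_pos: [581.7, -76.8, 44.4]
ee_rot: [-3.129, 0.277, -0.001]
contact_force: [0.0, -0.5, 0.9]
width: 61.9
```

send_rows([
  [0,0,0],
  [0,0,0],
  [0,0,0],
  [0,0,0],
  [0,0,0],
  [0,0,0],
], spin=[0,0,0,0,0,0], claw=20, force=45)

```text
time: 4.35
eef_pos: [581.7, -76.6, 44.4]
ee_rot: [-3.129, 0.277, -0.001]
contact_force: [-1.7, 0.8, 6.2]
width: 29.4
```

send_rows([
  [0,0,-5],
  [0,0,-15],
  [0,0,-25],
  [0,0,-25],
  [0,0,-15],
  [0,0,0],
], spin=[0,0,0,0,0,0])

```text
time: 5.1
eef_pos: [582.0, -76.7, 130.1]
ee_rot: [-3.129, 0.277, -0.003]
contact_force: [-0.3, -0.1, -3.0]
width: 29.5
```

Run:
```python
from h import *
plan(620,299,60,97)
b=get_image('side')[:,:,::-1]
B=cv2.resize(b[120:320,130:410],None,fx=2.7,fy=2.7,interpolation=cv2.INTER_CUBIC)
cv2.imwrite('pics/c3.png',np.clip(B*1.6,0,255).astype('uint8'))
```

```text
t 5.1 pos [582.  -76.7 130.1] yaw -10.1 shift [ -28.8 -376.5   70.2] spin -107.1 w 29.5 q [ 0.05  0.39 -0.03  1.9   0.02  0.85 -1.74] F [-0.3 -0.1 -3. ]
```

View pics/c3.png

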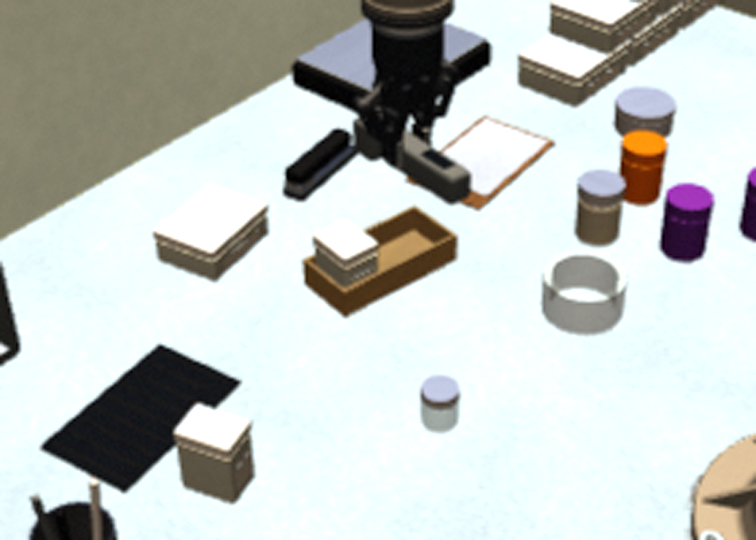

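The scanner is gripped level (handle at crop px (435,165)) and the tray is clear. Its underside is 8.4 mm below the TCP, so the TCP should read about 14.5 on the mat.

send_rows([
  [-2.9,-25.5,0],
  [-2.9,-39,0],
  [-2.9,-39,0],
  [-2.9,-39,0],
  [-2.9,-39,0],
  [-2.9,-39,0],
  [-2.9,-39,0],
  [-2.9,-39,0],
  [-2.9,-39,0],
  [-2.7,-39,0],
  [0,0,0],
], spin=[0,0,0,0,0,0,0,0,0,0,0])

```text
time: 6.52
eef_pos: [617.7, 302.9, 127.1]
ee_rot: [-3.129, 0.27, 0.003]
contact_force: [0.1, -0.2, -1.8]
width: 29.0
```

send_rows([
  [0,0,0],
  [0,0,0],
  [0,0,0],
  [0,0,0],
  [0,0,0],
  [0,0,0],
  [0,0,0],
  [0,0,0],
  [0,0,0],
  [0,0,0],
  [0,0,0],
  [0,0,0],
  [0,0,0],
], spin=[-9,-9,-9,-9,-9,-9,-9,-9,-9,-9,-9,-8,0])

```text
time: 8.15
eef_pos: [618.9, 298.0, 127.7]
ee_rot: [-2.085, -2.349, 0.002]
contact_force: [0.2, -0.4, -1.4]
width: 29.4
```

Run:
```python
from h import *
plan(620,305,17,97)
```

```text
t 8.15 pos [618.9 298.  127.7] yaw 96.8 shift [  6.9   2.1 110.7] spin -0.2 w 29.4 q [-0.17  0.6  -0.53  1.63  0.34  1.   -0.69] F [ 0.2 -0.4 -1.4]
```

send_rows([
  [3.5,1,15],
  [3.5,1,22],
  [0,0,25],
  [0,0,22],
  [0,0,14],
  [0,0,6],
  [0,0,4],
  [0,0,2],
  [0,0,0],
], spin=[0,0,0,0,0,0,0,0,0])

```text
time: 9.28
eef_pos: [620.6, 306.3, 19.3]
ee_rot: [2.084, 2.351, 0.001]
contact_force: [0.3, 0.3, -1.8]
width: 29.1
```

send_rows([
  [0,0,1.5],
  [0,0,1.5],
  [0,0,1.5],
  [0,0,0],
  [0,0,0],
], spin=[0,0,0,0,0])

```text
time: 9.9
eef_pos: [620.4, 306.3, 14.5]
ee_rot: [2.084, 2.351, 0.0]
contact_force: [-0.7, -1.6, 3.7]
width: 29.3
```

send_rows([
  [0,0,0],
  [0,0,0],
  [0,0,0],
  [0,0,0],
  [0,0,0],
  [0,0,-15],
  [0,0,-30],
  [0,0,-40],
  [0,0,-40],
  [0,0,-20],
  [0,0,0],
], spin=[0,0,0,0,0,0,0,0,0,0,0], claw=58)

```text
time: 11.28
eef_pos: [620.9, 306.6, 161.1]
ee_rot: [2.084, 2.35, 0.004]
contact_force: [0.8, -0.0, -0.6]
width: 58.1
```

Run:
```python
from h import *
plan(496,315,100,105)
b=get_image('side')[:,:,::-1]
B=cv2.resize(b[140:340,100:380],None,fx=2.8,fy=2.8,interpolation=cv2.INTER_CUBIC)
cv2.imwrite('pics/c4.png',np.clip(B*1.6,0,255).astype('uint8'))
```

```text
t 11.28 pos [620.9 306.6 161.1] yaw 96.9 shift [  23.3 -123.1   60.8] spin -8.1 w 58.1 q [-0.17  0.57 -0.54  1.6   0.32  1.06 -0.68] F [ 0.8 -0.  -0.6]
```

View pics/c4.png

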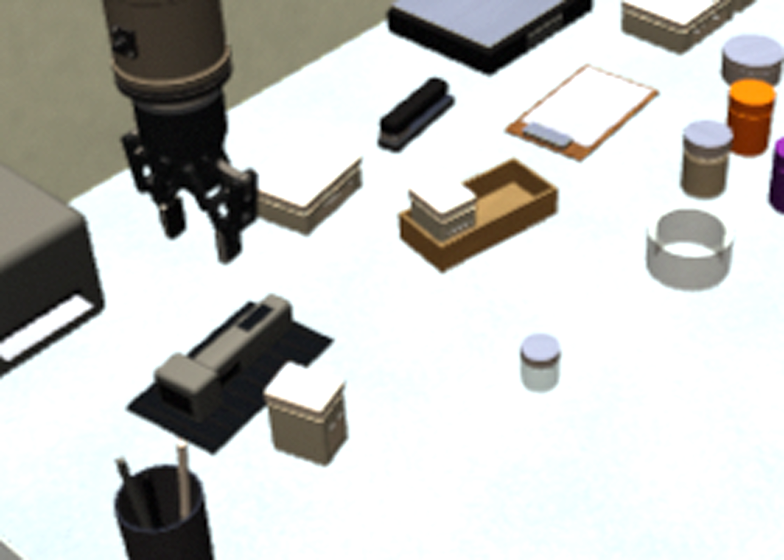

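The scanner lies flat on the mat, with its head at crop px (190,385), and the tall tub is undisturbed. I'll cross-check the lid positions from the side view.

Run:
```python
from h import *
f=lambda l:(np.array(l)+.5)/2.8-.5+np.array([100,140])
print('tall',ray('side',f([(265,393),(281,363),(346,379),(327,411)]),76).round(1).tolist(), ray('side',f([(305,387)]),76))
print('packed',ray('side',f([(443,199)]),74),'jar',ray('side',f([(707,133)]),76))
print('tray',ray('side',f([(399,222),(443,252),(558,195),(514,160)]),36).round(1).tolist(),ray('side',f([(399,222),(443,252),(558,195),(514,160)]),36).mean(0))
im=get_image('top');cv2.imwrite('pics/top1.png',im[:,:,::-1])
plan(496,315,100,105)
```

```text
tall [[513.5, 342.9], [530.5, 307.4], [470.2, 284.6], [455.1, 323.5]] [[491.39786333 315.05561826]]
packed [[581.01167912  28.30053252]] jar [[ 432.43435551 -245.05089363]]
tray [[624.5, 51.8], [554.7, 59.8], [522.3, -93.1], [600.9, -113.3]] [575.61202922 -23.73485723]
t 11.38 pos [620.  305.8 158.5] yaw 96.9 shift [  24.  -121.9   58.6] spin -8.1 w 57.8 q [-0.17  0.57 -0.54  1.6   0.32  1.06 -0.68] F [-0.7 -0.  -0.4]
```

send_rows([
  [0,0,0],
  [12,-38,0],
  [12,-42,0],
  [2,-42,0],
  [0,0,0],
  [0,0,0],
], spin=[-9,0,0,0,0,0], claw=85)

```text
time: 12.12
eef_pos: [496.0, 297.5, 158.6]
ee_rot: [-1.893, -2.507, 0.001]
contact_force: [-0.1, 0.4, 0.3]
width: 84.8
```

Run:
```python
from h import *
plan(495,315,40,106)
im=cv2.imread('pics/top1.png');x0,y0,x1,y1=246,168,316,222
h=cv2.cvtColor(im,cv2.COLOR_BGR2HSV)
m=np.zeros(im.shape[:2],np.uint8);m[y0:y1,x0:x1]=(h[y0:y1,x0:x1,1]>60)*255
m2=cv2.resize(im[y0:y1,x0:x1],None,fx=10,fy=10,interpolation=cv2.INTER_CUBIC)
hh=cv2.cvtColor(m2,cv2.COLOR_BGR2HSV);k=((hh[...,1]>55)&(hh[...,0]<30)).astype(np.uint8)*255
c=max(cv2.findContours(k,cv2.RETR_EXTERNAL,cv2.CHAIN_APPROX_NONE)[0],key=cv2.contourArea)
w=ray('top',(c[:,0]+.5)/10-.5+[x0,y0],36).astype(np.float32)
print('tray@36',cv2.minAreaRect(w),'corners',cv2.boxPoints(cv2.minAreaRect(w)).tolist())
cv2.imwrite('pics/c5.png',m2)
b=get_image('side')[:,:,::-1]
cv2.imwrite('pics/c6.png',cv2.resize(b[190:240,235:305],None,fx=10,fy=10,interpolation=cv2.INTER_CUBIC))
B=np.hstack([cv2.resize(m2,(480,370)),])
S=cv2.resize(b[190:244,235:305],(390,301),interpolation=cv2.INTER_CUBIC)
A=cv2.resize(m2,(390,301));cv2.imwrite('pics/c7.png',np.clip(np.hstack([A,S])*1.25,0,255).astype('uint8'))
```

```text
t 12.12 pos [496.  297.5 158.6] yaw 105.9 shift [ 17.1   3.9 118.6] spin -0.1 w 84.8 q [-0.15  0.41 -0.63  1.86  0.29  0.96 -0.63] F [-0.1  0.4  0.3]
tray@36 ((584.3529052734375, -30.035171508789062), (161.76429748535156, 78.59015655517578), 78.80671691894531) corners [[530.1044921875, -101.7508316040039], [607.19970703125, -117.00669860839844], [638.601318359375, 41.68048858642578], [561.506103515625, 56.93635559082031]]
```

View pics/c7.png

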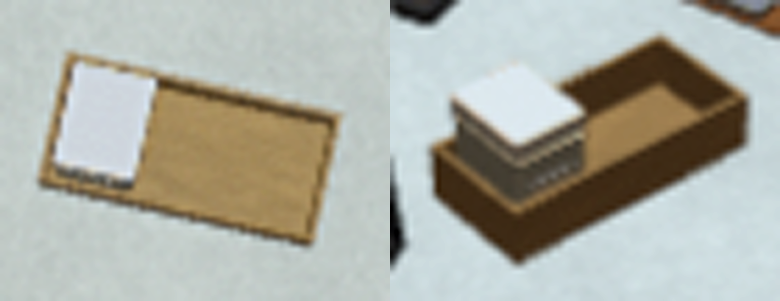

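The top view gives the tray as 162 x 79, which matches its size, with yaw −11.2. Side rim corners in the right panel are (43,147), (127,211), (358,97) and (272,38), and the side lid corners are (62,101), (133,64), (196,104) and (130,145).

Run:
```python
from h import *
f=lambda l:(np.array(l)+.5)/(390/70)-.5+np.array([235,190])
w=ray('side',f([(43,147),(127,211),(358,97),(272,38)]),36);print(w.round(1).tolist(),w.mean(0))
w=ray('side',f([(62,101),(133,64),(196,104),(130,145)]),74);print('packed',w.round(1).tolist(),w.mean(0))
```

```text
[[634.1, 40.9], [562.6, 53.1], [529.8, -102.2], [601.9, -115.4]] [582.1311801  -30.92332437]
packed [[618.7, 40.0], [611.4, -8.6], [561.9, -2.9], [565.6, 45.6]] [589.39303303  18.51306999]
```

send_rows([
  [8,2,10],
  [8,2,20],
  [1,0,25],
  [0,0,25],
  [0,0,20],
  [0,0,12],
  [0,0,6],
  [0,0,0],
], spin=[0,0,0,0,0,0,0,0])

```text
time: 13.18
eef_pos: [495.1, 315.4, 41.4]
ee_rot: [-1.893, -2.507, -0.0]
contact_force: [-0.4, -0.1, 0.7]
width: 85.4
```

send_rows([
  [0,0,0],
  [0,0,0],
  [0,0,0],
  [0,0,0],
  [0,0,0],
  [0,0,0],
], spin=[0,0,0,0,0,0], claw=50, force=45)

```text
time: 13.92
eef_pos: [495.6, 315.6, 42.2]
ee_rot: [1.893, 2.506, 0.002]
contact_force: [-0.9, -1.6, 7.6]
width: 59.6
```

send_rows([
  [0,0,-10],
  [0,0,-25],
  [0,0,-30],
  [0,0,-30],
  [0,0,-15],
  [0,0,0],
], spin=[0,0,0,0,0,0])

```text
time: 14.68
eef_pos: [495.5, 315.4, 152.2]
ee_rot: [1.893, 2.506, 0.002]
contact_force: [0.2, -0.8, -1.7]
width: 59.5
```

Run:
```python
from h import *
# local y=0 target
a=np.radians(-11.2);p=np.array([583.5,-30.5])+(-3)*np.array([-np.sin(a),np.cos(a)])
print(p);plan(p[0],p[1],150,78.8)
```

```text
[582.91729695 -33.44286547]
t 14.68 pos [495.5 315.4 152.2] yaw 105.9 shift [-359.5  -11.3    2.1] spin 27.1 w 59.5 q [-0.18  0.44 -0.63  1.85  0.31  0.95 -0.67] F [ 0.2 -0.8 -1.7]
```

send_rows([
  [-26,-1,0],
  [-38,-1.2,0],
  [-38,-1.2,0],
  [-38,-1.2,0],
  [-38,-1.2,0],
  [-38,-1.2,0],
  [-38,-1.2,0],
  [-38,-1.2,0],
  [-38,-1.2,0],
  [-29.5,-0.7,0],
  [0,0,0],
  [0,0,0],
  [0,0,0],
  [0,0,0],
  [0,0,0],
], spin=[0,0,0,0,0,0,0,0,0,0,9,9,9,0,0])

```text
time: 16.55
eef_pos: [582.2, -33.5, 150.6]
ee_rot: [-2.422, -2.0, 0.001]
contact_force: [0.6, -1.0, -1.3]
width: 59.5
```

Run:
```python
from h import *
plan(582.9,-33.4,90,78.8)
```

```text
t 16.55 pos [582.2 -33.5 150.6] yaw 79.1 shift [ 0.2  0.7 60.6] spin 0.3 w 59.5 q [ 0.3   0.4  -0.44  1.87  0.21  0.92 -0.43] F [ 0.6 -1.  -1.3]
```

send_rows([
  [0,0.7,15],
  [0,0,20],
  [0,0,18],
  [0,0,10],
  [0,0,0],
], spin=[0,0,0,0,0])

```text
time: 17.18
eef_pos: [582.8, -33.6, 87.3]
ee_rot: [-2.425, -1.995, 0.002]
contact_force: [-0.4, -0.2, -1.4]
width: 59.4
```

Run:
```python
from h import *
plan(582.9,-33.4,46,78.8)
b=get_image('side')[:,:,::-1];a=get_image('top')[:,:,::-1]
S=cv2.resize(b[170:250,230:310],(398,398),interpolation=cv2.INTER_CUBIC);A=cv2.resize(a[155:235,240:320],(398,398),interpolation=cv2.INTER_CUBIC)
cv2.imwrite('pics/c8.png',np.clip(np.hstack([A,S])*1.4,0,255).astype('uint8'))
```

```text
t 17.18 pos [582.8 -33.6  87.3] yaw 78.9 shift [ 0.2  0.1 41.3] spin 0.1 w 59.4 q [ 0.27  0.48 -0.41  1.91  0.26  0.8  -0.47] F [-0.4 -0.2 -1.4]
```

View pics/c8.png

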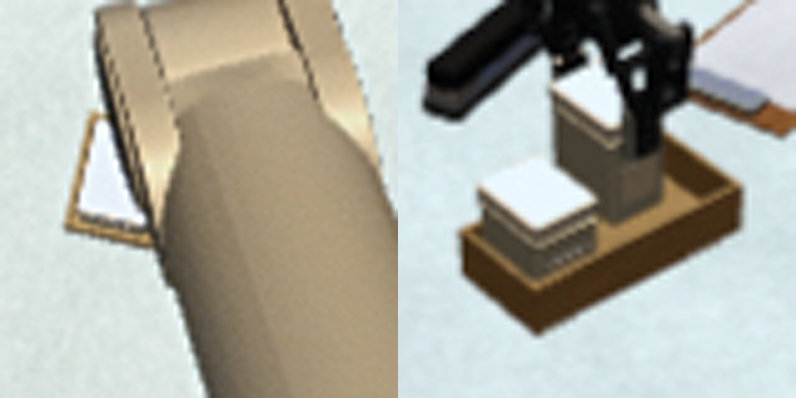

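The right panel shows the tall tub hanging upright over the free part of the tray. Its lower corners are at panel px (215,223) and (263,193), which I can check against the tray.

Run:
```python
from h import *
w=ray('side',(np.array([(215,223),(263,193)])+.5)/(398/80)-.5+[230,170],45)
t=ray('side',(np.array([(63,237),(139,310),(343,189)])+.5)/(398/80)-.5+[230,170],36)
a=np.radians(-11.2);R=np.array([[np.cos(a),np.sin(a)],[-np.sin(a),np.cos(a)]])
for q in(w,t):print(((q-[583.5,-30.5])@R.T).round(1).tolist())
```

```text
[[-26.0, 11.4], [-21.3, -29.9]]
[[30.9, 83.6], [-53.2, 89.9], [-40.4, -78.1]]
```

send_rows([
  [0,0,4],
  [0,0,3],
  [0,0,3],
  [0,0,3],
  [0,0,0],
], spin=[0,0,0,0,0])

```text
time: 17.9
eef_pos: [583.1, -33.7, 75.1]
ee_rot: [-2.426, -1.996, 0.0]
contact_force: [0.4, 0.5, -1.4]
width: 59.6
```

send_rows([
  [0,0,2],
  [0,0,2],
  [0,0,2],
  [0,0,0],
], spin=[0,0,0,0])

```text
time: 18.4
eef_pos: [583.2, -33.7, 69.1]
ee_rot: [-2.426, -1.996, 0.0]
contact_force: [0.9, -0.6, -0.8]
width: 59.3
```

The underside is now below the rim with no contact. Continuing down to the floor.

send_rows([
  [0,0,5],
  [0,0,5],
  [0,0,5],
  [0,0,3],
  [0,0,2],
  [0,0,1],
  [0,0,0],
], spin=[0,0,0,0,0,0,0])

```text
time: 19.27
eef_pos: [583.3, -33.7, 48.4]
ee_rot: [2.426, 1.996, 0.0]
contact_force: [-0.0, 0.8, -1.3]
width: 59.3
```

send_rows([
  [0,0,1.2],
  [0,0,0],
  [2,0,0],
  [2,0,0],
  [2,0,0],
  [0,0,0],
], spin=[0,0,0,0,0,0])

```text
time: 20.02
eef_pos: [584.5, -27.5, 47.1]
ee_rot: [-2.426, -1.996, -0.0]
contact_force: [-0.8, -0.2, -1.1]
width: 59.2
```

send_rows([
  [1,0,0],
  [1,0,0],
  [0,0,0],
], spin=[0,0,0])

```text
time: 20.4
eef_pos: [584.8, -25.8, 47.1]
ee_rot: [-2.426, -1.996, -0.0]
contact_force: [-0.5, 0.4, -0.8]
width: 59.3
```

send_rows([
  [1,0,0],
  [1,0,0],
  [0,0,0],
], spin=[0,0,0])

```text
time: 20.78
eef_pos: [585.2, -23.8, 47.1]
ee_rot: [-2.426, -1.996, -0.0]
contact_force: [0.0, -0.6, -1.9]
width: 59.7
```

send_rows([
  [1,0,0],
  [1,0,0],
  [0,0,0],
], spin=[0,0,0])

```text
time: 21.15
eef_pos: [585.4, -23.1, 47.2]
ee_rot: [2.426, 1.995, -0.002]
contact_force: [-1.4, -5.9, 0.9]
width: 59.3
```

send_rows([
  [1,0,0],
  [0,0,0],
  [0,0,0],
], spin=[0,0,0])

```text
time: 21.52
eef_pos: [585.4, -23.0, 47.2]
ee_rot: [2.427, 1.994, -0.003]
contact_force: [-2.9, -10.9, 4.4]
width: 59.4
```

send_rows([
  [1,0,0],
  [0,0,0],
  [0,0,0],
], spin=[0,0,0])

```text
time: 21.9
eef_pos: [585.4, -22.9, 47.2]
ee_rot: [2.427, 1.993, -0.005]
contact_force: [-4.7, -15.3, 6.2]
width: 59.3
```

Wall contact came at tray y = 7.8, against a nominal 7.0, so the packed tub is at the end. I'll back the pressure off, lower the last millimetre and release.

send_rows([
  [-1.5,0,0],
  [-1.3,0,0],
  [0,0,0.7],
  [0,0,0.7],
  [0,0,0.5],
  [0,0,0],
], spin=[0,0,0,0,0,0])

```text
time: 22.65
eef_pos: [585.5, -23.1, 46.2]
ee_rot: [2.426, 1.995, -0.001]
contact_force: [-8.9, -6.1, 19.9]
width: 58.8
```

send_rows([
  [-0.5,0,-0.8],
  [0,0,0],
], spin=[0,0])

```text
time: 22.9
eef_pos: [585.5, -23.1, 46.2]
ee_rot: [2.426, 1.996, 0.0]
contact_force: [-2.5, -3.3, 6.8]
width: 59.0
```

send_rows([
  [0,0,0],
  [0,0,0],
  [0,0,0],
  [0,0,0],
  [0,0,0],
  [0,0,0],
], spin=[0,0,0,0,0,0], claw=84)

```text
time: 23.65
eef_pos: [585.3, -23.2, 46.0]
ee_rot: [-2.426, -1.996, -0.0]
contact_force: [0.2, -0.8, 0.3]
width: 83.8
```

send_rows([
  [0,0,-10],
  [0,0,-20],
  [0,0,-30],
  [0,0,-30],
  [0,0,-10],
  [0,0,0],
], spin=[0,0,0,0,0,0])

```text
time: 24.4
eef_pos: [585.7, -23.3, 147.1]
ee_rot: [2.425, 1.995, 0.002]
contact_force: [-0.3, -0.3, -0.5]
width: 84.2
```

Run:
```python
from h import *
plan(433.5,-244.5,146,78.8)
b=get_image('side')[:,:,::-1]
S=cv2.resize(b[150:250,230:370],None,fx=5,fy=5,interpolation=cv2.INTER_CUBIC)
cv2.imwrite('pics/c9.png',np.clip(S*1.4,0,255).astype('uint8'))
```

```text
t 24.4 pos [585.7 -23.3 147.1] yaw 78.9 shift [-246.4 -106.6    0.9] spin 0.1 w 84.2 q [ 0.28  0.4  -0.44  1.87  0.21  0.91 -0.45] F [-0.3 -0.3 -0.5]
```

View pics/c9.png

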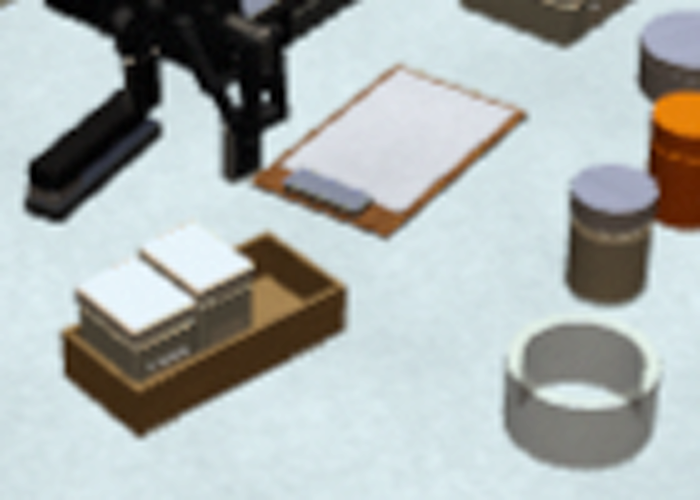

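Both tubs stand together at the tray's +y end, with the free bay at crop px (285,285). The jar is at (614,235). Moving to the jar.

send_rows([
  [-22,-10,0],
  [-37,-16,0],
  [-37,-16,0],
  [-37,-16,0],
  [-37,-16,0],
  [-37,-16,0],
  [-30,-13,0],
  [-9.4,-3.6,0],
  [0,0,0],
  [0,0,0],
], spin=[0,0,0,0,0,0,0,0,0,0])

```text
time: 25.7
eef_pos: [433.8, -243.4, 145.8]
ee_rot: [-2.424, -1.997, -0.0]
contact_force: [-0.6, 1.5, 0.3]
width: 83.9
```

Run:
```python
from h import *
plan(433.5,-244.5,41,78.8)
print(ray('side',(np.array([(614,189)])+.5)/5-.5+[230,150],76))
```

```text
t 25.7 pos [ 433.8 -243.4  145.8] yaw 79.0 shift [-1.200e+00 -1.000e-01  1.048e+02] spin 0.2 w 83.9 q [ 0.7   0.26 -0.37  2.06  0.13  0.84  0.07] F [-0.6  1.5  0.3]
[[ 431.24111412 -244.47051064]]
```

send_rows([
  [-1.2,0,15],
  [0,0,25],
  [0,0,25],
  [0,0,22],
  [0,0,12],
  [0,0,6],
  [0,0,0],
], spin=[0,0,0,0,0,0,0])

```text
time: 26.58
eef_pos: [433.1, -245.4, 41.0]
ee_rot: [-2.426, -1.996, -0.0]
contact_force: [-0.4, -0.7, 0.5]
width: 84.3
```

send_rows([
  [0,0,0],
  [0,0,0],
  [0,0,0],
  [0,0,0],
  [0,0,0],
  [0,0,0],
], spin=[0,0,0,0,0,0], claw=44, force=45)

```text
time: 27.32
eef_pos: [433.4, -245.8, 41.8]
ee_rot: [2.425, 1.995, 0.0]
contact_force: [-1.6, 1.5, 7.6]
width: 53.2
```

send_rows([
  [0,0,-10],
  [0,0,-25],
  [0,0,-30],
  [0,0,-30],
  [0,0,-10],
  [0,0,0],
], spin=[0,0,0,0,0,0])

```text
time: 28.08
eef_pos: [433.1, -245.8, 146.4]
ee_rot: [2.426, 1.995, 0.0]
contact_force: [-0.5, -0.3, -1.6]
width: 53.1
```

Run:
```python
from h import *
a=np.radians(-11.2)
for y in(-47,-46): p=np.array([583.5,-30.5])+y*np.array([-np.sin(a),np.cos(a)]);print(p);plan(p[0],p[1],147,78.8)
b=get_image('side')[:,:,::-1]
S=cv2.resize(b[110:250,230:390],None,fx=4,fy=4,interpolation=cv2.INTER_CUBIC)
cv2.imwrite('pics/c10.png',np.clip(S*1.4,0,255).astype('uint8'))
```

```text
[574.37098549 -76.6048923 ]
t 28.07 pos [ 433.1 -245.8  146.4] yaw 78.9 shift [193.3 106.   -0.6] spin 0.1 w 53.1 q [ 0.71  0.26 -0.37  2.06  0.13  0.84  0.07] F [-0.5 -0.3 -1.6]
[574.56521984 -75.62393715]
t 28.07 pos [ 433.1 -245.8  146.4] yaw 78.9 shift [194.3 106.   -0.6] spin 0.1 w 53.1 q [ 0.71  0.26 -0.37  2.06  0.13  0.84  0.07] F [-0.5 -0.3 -1.6]
```

View pics/c10.png

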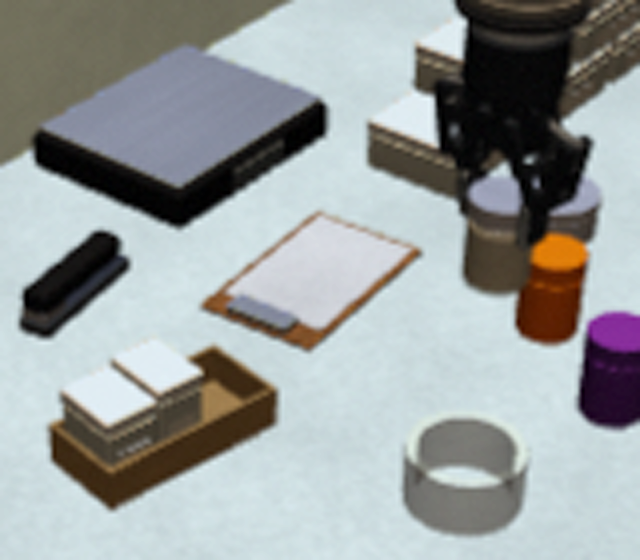

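The jar is held upright. Its bay is about 8 mm longer than the jar, so I'm aiming for tray y = −46.

send_rows([
  [14,8,0],
  [30,16,0],
  [35,19,0],
  [35,19,0],
  [35,19,0],
  [30,17,0],
  [15.3,8,0],
  [0,0,0],
  [0,0,0],
], spin=[0,0,0,0,0,0,0,0,0])

```text
time: 29.25
eef_pos: [573.7, -76.2, 145.5]
ee_rot: [-2.427, -1.995, 0.002]
contact_force: [0.7, -0.7, -1.9]
width: 52.8
```

Run:
```python
from h import *
plan(574.6,-75.6,86,78.8)
```

```text
t 29.25 pos [573.7 -76.2 145.5] yaw 78.8 shift [ 0.8  0.8 59.5] spin 0.0 w 52.8 q [ 0.37  0.4  -0.43  1.88  0.21  0.91 -0.36] F [ 0.7 -0.7 -1.9]
```

send_rows([
  [0.8,0.8,8],
  [0,0,8],
  [0,0,5],
  [0,0,5],
  [0,0,3],
  [0,0,0],
], spin=[0,0,0,0,0,0])

```text
time: 30.0
eef_pos: [575.4, -74.7, 116.9]
ee_rot: [-2.426, -1.996, 0.0]
contact_force: [-0.3, 0.1, -1.5]
width: 53.1
```

send_rows([
  [0,0,8],
  [0,0,10],
  [0,0,8],
  [0,0,4],
  [0,0,0],
], spin=[0,0,0,0,0])

```text
time: 30.62
eef_pos: [575.3, -74.7, 86.7]
ee_rot: [-2.426, -1.996, 0.0]
contact_force: [0.8, -0.3, -1.1]
width: 52.9
```

send_rows([
  [0,0,3],
  [0,0,3],
  [0,0,3],
  [0,0,3],
  [0,0,0],
], spin=[0,0,0,0,0])

```text
time: 31.25
eef_pos: [575.3, -74.7, 74.8]
ee_rot: [-2.426, -1.996, 0.0]
contact_force: [0.4, 0.5, -0.8]
width: 53.0
```

Below the rim with no contact.

send_rows([
  [0,0,5],
  [0,0,6],
  [0,0,6],
  [0,0,5],
  [0,0,3],
  [0,0,1.5],
  [0,0,0],
], spin=[0,0,0,0,0,0,0])

```text
time: 32.12
eef_pos: [575.4, -74.7, 48.5]
ee_rot: [-2.426, -1.996, 0.0]
contact_force: [-0.4, 1.0, -0.8]
width: 53.1
```

send_rows([
  [0,0,0.7],
  [0,0,0.7],
  [0,0,0.7],
  [0,0,0],
], spin=[0,0,0,0])

```text
time: 32.62
eef_pos: [575.4, -74.7, 46.4]
ee_rot: [-2.426, -1.996, 0.0]
contact_force: [0.0, 0.3, -1.2]
width: 53.1
```

Floor expected at TCP 45.8; one more small step down.

send_rows([
  [0,0,0.5],
  [0,0,0.5],
  [0,0,0],
], spin=[0,0,0])

```text
time: 33.0
eef_pos: [575.5, -74.7, 45.8]
ee_rot: [2.426, 1.996, 0.0]
contact_force: [-1.8, 0.6, 7.0]
width: 53.1
```

send_rows([
  [0,0,0],
  [0,0,0],
  [0,0,0],
  [0,0,0],
  [0,0,0],
  [0,0,0],
], spin=[0,0,0,0,0,0], claw=84)

```text
time: 33.75
eef_pos: [575.4, -74.7, 45.4]
ee_rot: [-2.426, -1.996, -0.0]
contact_force: [-0.2, -0.6, 0.1]
width: 84.3
```

send_rows([
  [0,0,-10],
  [0,0,-20],
  [0,0,-30],
  [0,0,-30],
  [0,0,-30],
  [0,0,-30],
  [-30,0,0],
  [-50,0,0],
  [-50,0,0],
  [-50,0,0],
  [-50,0,0],
  [-50,0,0],
  [-20,0,0],
  [0,0,0],
], spin=[0,0,0,0,0,0,0,0,0,0,0,0,0,0])

```text
time: 35.5
eef_pos: [517.1, -370.2, 196.3]
ee_rot: [2.428, 1.993, 0.001]
contact_force: [0.9, 0.2, -0.2]
width: 84.1
```

Run:
```python
from h import *
plan(574.6,-75.6,86,78.8)
b=get_image('side')[:,:,::-1];a=get_image('top')[:,:,::-1];cv2.imwrite('pics/top2.png',a)
S=cv2.resize(b[170:310,140:330],(543,400),interpolation=cv2.INTER_CUBIC);A=cv2.resize(a[160:230,145:320],(543,217),interpolation=cv2.INTER_CUBIC)
cv2.imwrite('pics/c11.png',np.clip(np.vstack([A,S[:380]])*1.35,0,255).astype('uint8'))
```

```text
t 35.5 pos [ 517.1 -370.2  196.3] yaw 78.8 shift [300.2  -1.1 110.3] spin -0.0 w 84.1 q [ 0.77  0.41 -0.32  1.71  0.15  1.04  0.2 ] F [ 0.9  0.2 -0.2]
```

View pics/c11.png

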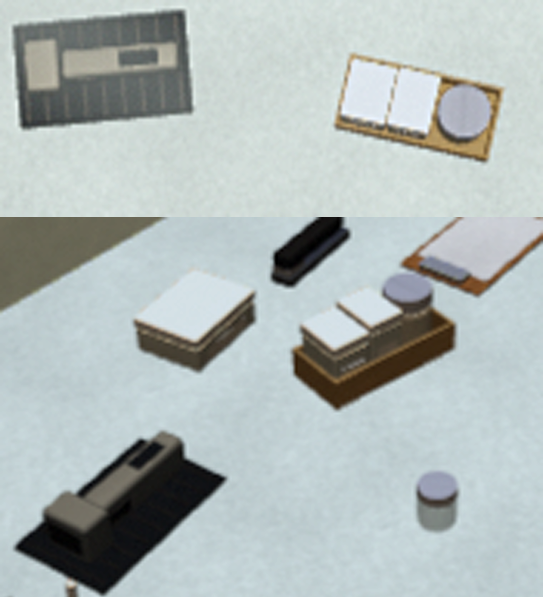

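Top panel: the scanner lies flat along the mat, and the two tubs and the jar stand in a row between the tray walls, jar lid at (464,111). Everything is released and the arm is clear.

```bash
python3 -c "
from plant import *
print(hand_in())"
```

```text
the job is handed in; nothing more can be done
None
```

I put the scanner back flat on the middle of the mat, and all three containers now stand in the tray. The job was handed in at about 35.5 s of the 72 s allowed.

- **Tubs:** I lowered the tall tub onto the tray floor and slid it, with the packed tub ahead of it, up to the end wall. The wrist force rose to about 15 N against the wall.
- **Jar:** I set it down in the remaining space, with no contact on the way in.
- **Last checks:** The final top and side pictures show the scanner flat on the mat, its origin roughly 15 mm from the mat's centre. They show the three containers upright in a row between the tray walls. The wide tub, stapler and small jar look undisturbed, and the arm was clear of everything.
- **Disagreements:** Some side-view corner readings were off by 5–15 mm compared with the top view. I relied on the top view and on wrist force during the insertions. Lowering the tall tub briefly pressed it on the floor with about 20 N, which I eased before letting go.

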